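# Open the specimen box and put the lilac jar away

### The job

Swing the steel specimen box's lid all the way up and over until it stays open by itself, let go of it, and then stand the lilac-capped jar from the table upright on the middle of the lilac pad inside the box. Set the jar down gently rather than dropping it in, leave the box open, and leave the white-capped jars and the flask where they stand.

Things in the scene. Friction and masses are not known exactly. Their poses are not given: they have to be found in the camera images.
- box: Open-topped stainless-steel specimen box, fixed to the table, 150 (x) x 250 (y) x 85 (z) mm, walls and floor 4 mm thick; the origin is the centre of its underside. The lid's pull bar stands out in front (-x of the box), the hinge runs along y on the rim of the +x wall. Two places inside, 60 mm to either side of the middle along y: one holds the pad, the other a white-capped jar.
- lid (a joint): Lid angle in rad: 0 = shut and level, grows as the bar side rises and swings over the hinge; about 1.57 = balance point (the lid is free, falls shut before it and falls open after it), 1.85 = stop, where the open lid rests leaning back. The hinge has next to no friction; the lid weighs about 0.2 to 0.4 kg.
- lid_bar (a point): Middle of the lid's black pull bar: a round bar 12 mm thick and 100 mm long, parallel to the hinge, 45 mm in front of the lid's edge and in the plane of the lid, carried by an arm at each of its ends, so that it can be straddled from above with one finger in front and one behind (33 mm free behind it at the lid, about 85 mm free below it). The point moves with the lid, on a circle of 195 mm radius about lid_hinge.
- lid_hinge (a point): Point on the hinge axis, mid-length, on the box's far rim, level with the shut lid's mid-thickness (the lid is a 6 mm steel plate covering the whole box, 150 mm from hinge to front edge).
- lilac_jar_mid (a point): Centre (half-way up) of the loose jar with the lilac cap: 70 mm tall, body 48 mm in diameter, the cap (top 20 mm) 50 mm in diameter; about 0.12 kg; z axis up. It stands on the table, and may have changed places with white_jar.
- pad_top (a point): Centre of the top face of the lilac square pad, 70 x 70 mm and 3 mm thick, fixed on the box floor in one or the other of the two places (its top is 7 mm above the table); hidden until the lid is open. The jar belongs centred on it.
- boxed_jar_mid (a point): Centre of the white-capped jar standing inside the box in the place without the pad, same size as the lilac one; leave alone.
- white_jar_mid (a point): Centre of the white-capped jar standing on the table, same size as the lilac one; leave alone.
- flask_mid (a point): Centre (half-way up) of the white bottle with a blue cap, 64 mm in diameter and 150 mm tall, on the table; leave alone.
Not all that is in view belongs to the job. What is shaped like the part that bears lilac_jar_mid but blue or orange is not meant.

How it is judged:
By the outcome, as a careful person would: the job done as asked, in the order asked, and still so for the second after the job is handed in, with the robot touching nothing.
It also fails if it takes over 64 s, if anything falls off the work surface, if the arm or the gripper's body presses on something with over 40 N, if the wrist force passes 120 N, or if a joint passes its speed limit or range.

### The arm

A 7-joint arm with a two-finger parallel gripper is mounted at the origin on the work surface. World frame = base frame: x ahead of the robot, y to its left, z up, the work surface at z = 0. Lengths are in m, angles in rad, forces in N, time in s.
With the tool pointing down it reaches from about 0.425 to 0.925 m from the base axis. Payload 6.8 kg.
Tool frame: the origin (TCP) lies midway between the tips of the shut fingers; the grasp point (between the pads) lies bot.grip_point_offset behind it (bot.grip_point_offset is the distance from the TCP to the grasp point, in m); z points along the fingers, y is the line along which they close (so a half turn about z gives the same grasp; the last joint's range is limited). The gripper opens to 85 mm and grips with 20 to 120 N. Pads are 22 mm wide; open, the fingers measure 114 mm over their backs; the gripper's body (76 mm by 85 mm) begins 54 mm behind the grasp point. The pads swing forward as they close: fully open they stand 13 mm farther back than shut.
Start: joints at [1.168, 0.477, 0.022, 1.555, -0.011, 1.109, -0.083], TCP at [0.196, -0.646, 0.205] pointing down, gripper open.
Joint ranges: [-2.96, 2.96], [-0.34, 2.1], [-1.41, 1.46], [0.24, 2.44], [-1.37, 4.51], [0.17, 1.92], [-2.96, 2.96]. Speed limits (rad/s): [2.39, 2.39, 3.14, 3.14, 3.14, 3.14, 3.14].

### API

Orientations are given as a unit quaternion [w, x, y, z].
In Python, from station import get_obs, cams, job, bot gives the robot as it stands.
- The arm moves only by the tool arm_command, never from a script. Its argument "rows" is a list that holds one entry, the list of rows, each a list of 5 numbers: the finger opening in mm, from 0 to 85.4, then the shift along the world's x, y, z in units of 60 mm (1.0 is 60 mm), then the turn about the world's z in units of 0.08 rad (1.0 is 0.08 rad). In form: [[[grip, x, y, z, turn], ...]]. A call has exactly 10 rows; each row shifts and turns the commanded pose from where the row before left it; what a row does not reach is not made up. A row lasts 1/8 s, in which the tool goes at most 62.5 mm and 10.7 degrees, less where a joint would pass 70% of its speed; a pose out of reach is approached as far as the arm can. A call with a number of a shift or a turn outside -1 to 1 is refused whole. A call with a gripper value outside its range is refused whole. The fingers move at their own pace and stop on an object; "newtons" is the grip in N (left out, the last holds). Time passes only in rows, so rows that do not move let the fingers close, or fill a call up. It gives the time, the measured TCP pose, the force, the opening and the grip force at its end, in the units of the state.
- get_obs(): the state, without advancing time (a new reading comes with each control period).
- cams.read_camera(name): name is "scene" or "top" or "wrist"; returns the picture (400x640x3 uint8, red, green, blue); there is no depth.
- cams.camera_params(name): a dict with "K" (3x3 intrinsics, pixels), "extrinsics" (4x4, takes a point from camera to world coordinates). Camera axes: x right, y down, z forward; pixel columns grow to the right and rows downward; lengths in m; the calibration is good to about 2 mm. A picture is of the moment at which its call begins: read the wrist's pose just before it. camera_params takes no time and is no camera call; for the wrist camera it gives the pose at the moment of the call.
- job.hand_in(): hands the job in; it is judged then, once.
The state is a dict: "t": time; "q": joint angles; "joint_vel": joint speeds; "joint_torque": joint torques, N m; "eef_pos": TCP position; "tool_rot": TCP orientation; "contact_force": force on the tool from outside, world axes, zero at the start; "torque": the same for the moment, N m; "gripper_width": opening from 0.0 (shut) to 1.0 (fully open); "grasp_force": force on a finger pad.
Only numpy, scipy, OpenCV 4.12 (cv2) and the standard library are available. Lean on these libraries where they do the work, as an engineer would, in place of code of your own. Each camera call takes 0.05 s, during which the arm holds its last target. There are 200 camera calls.

## Working session

There is one attempt and no reset: what is moved stays moved. The work goes in short steps, Python scripts to look and compute and a tool call to move; the robot and the scene stay as the last step left them, time stands still between calls to the robot, and variables do not carry over. Pictures are saved under pics/ and viewed, at most 13 in all, crops included, and the job is handed in when it is done.

Besides the shell and the picture viewer there is one more tool, called after "Call:" as name(argument=value, ...) on one line, values as JSON. arm_command: Moves the arm, as the interface text tells. Its arguments: {"type":"object","properties":{"rows":{"type":"array"},"newtons":{"type":"number"}},"required":["rows"]}

```bash
mkdir -p pics; ls; python3 - <<'E'
from station import get_obs,cams,bot
import cv2,numpy as np
o=get_obs();print({k:np.round(v,3).tolist() for k,v in o.items()},bot.grip_point_offset)
a=cams.read_camera("scene");b=cams.read_camera("top")
cv2.imwrite("pics/s0.png",a[:,:,::-1]);cv2.imwrite("pics/t0.png",b[:,:,::-1])
for n in("scene","top"):
  p=cams.camera_params(n);print(n,p["K"],p["extrinsics"])
E
```

```text
pics
{'t': 0.0, 'q': [1.168, 0.478, 0.022, 1.556, -0.011, 1.109, -0.083], 'joint_vel': [-0.0, -0.002, 0.001, -0.001, -0.001, 0.001, -0.002], 'joint_torque': [-0.0, -59.646, 1.608, -28.12, 0.013, 0.009, 0.0], 'eef_pos': [0.196, -0.645, 0.204], 'tool_rot': [-0.001, 0.989, 0.147, -0.0], 'contact_force': [0.068, 0.331, -0.055], 'torque': [-0.013, -0.02, 0.004], 'grasp_force': 0.0, 'gripper_width': 0.998} 0.0187
scene [[490.31320801   0.         329.27325202]
 [  0.         490.31320801 201.89297174]
 [  0.           0.           1.        ]] [[-0.04872596  0.52119687 -0.85204436  1.51694757]
 [ 0.99878936  0.0311922  -0.03803756 -0.05689097]
 [ 0.00675208 -0.85286626 -0.52208576  0.6696697 ]
 [ 0.          0.          0.          1.        ]]
top [[469.13927472   0.         318.43474925]
 [  0.         469.13927472 202.25976297]
 [  0.           0.           1.        ]] [[-0.00599091 -0.99759758  0.06901575  0.4516158 ]
 [-0.99955101  0.00800027  0.02887508 -0.10180403]
 [-0.02935785 -0.06881177 -0.9971976   1.17298971]
 [ 0.          0.          0.          1.        ]]
```

View pics/s0.png

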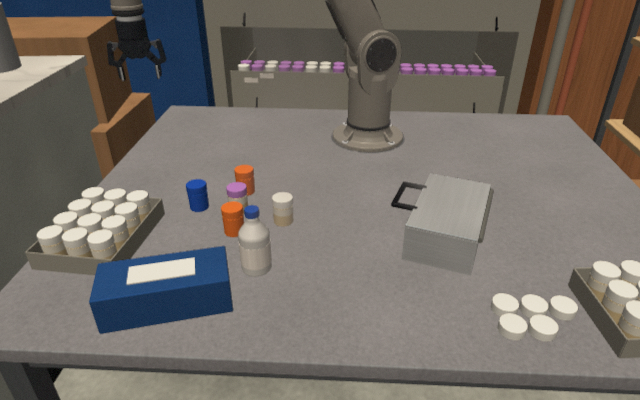

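View pics/t0.png

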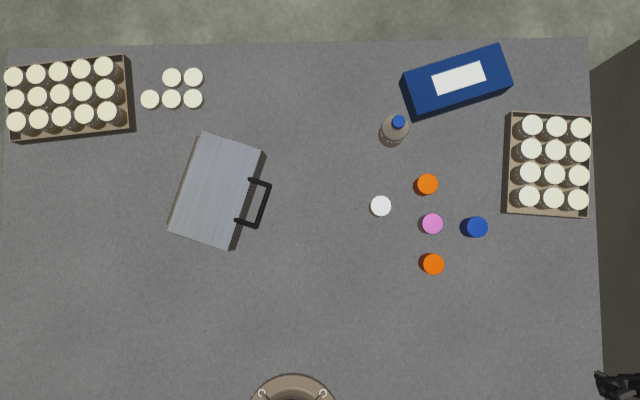

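In the top picture, the lilac cap is at (432,224). The lookalikes are orange (428,184) and (433,264), blue (477,227), and white (381,206). The lilac jar is the only one with a lilac cap. The box lid is at about (217,190) with its bar at (264,205), on the -y side. The flask is at (395,128). I'll measure these and confirm with a crop.

```bash
cat > h.py <<'E'
import numpy as np,cv2
from station import get_obs,cams,bot
def ray(n,uv,z,P=None):
    p=P or cams.camera_params(n);E=np.array(p["extrinsics"])
    d=E[:3,:3]@np.linalg.inv(p["K"])@[uv[0],uv[1],1]
    return E[:3,3]+d*(z-E[2,3])/d[2]
def proj(n,X,P=None):
    p=P or cams.camera_params(n);E=np.array(p["extrinsics"])
    c=np.array(p["K"])@(E[:3,:3].T@(np.array(X)-E[:3,3]));return c[:2]/c[2]
def blob(im,lo,hi,box=None):
    h=cv2.cvtColor(im,cv2.COLOR_RGB2HSV);m=cv2.inRange(h,lo,hi)
    if box: k=np.zeros_like(m);k[box[1]:box[3],box[0]:box[2]]=1;m=m*k
    n,l,s,c=cv2.connectedComponentsWithStats(m);i=1+np.argmax(s[1:,4]);return c[i],s[i]
E
python3 - <<'E'
from h import *
a=cv2.imread("pics/t0.png")[:,:,::-1].copy();s=cv2.imread("pics/s0.png")[:,:,::-1].copy()
c,st=blob(a,(135,40,80),(170,255,255),(400,190,460,250));print("lilac top",c,st,ray("top",c,.07))
c,st=blob(s,(130,40,80),(170,255,255),(215,170,260,220));print("lilac scene",c,st,ray("scene",c,.066))
for n,uv in dict(w=(381,206),o1=(428,184),o2=(433,264),bl=(477,227)).items(): print(n,ray("top",uv,.07).round(3))
for uv in [(203,131),(266,151),(231,250),(168,230)]: print("corner",ray("top",uv,.091).round(3))
for uv in [(270,182),(258,227)]: print("bar",ray("top",uv,.09).round(3))
t=cv2.resize(a[110:270,150:290],None,fx=4,fy=4,interpolation=3)[:600]
j=cv2.resize(s[150:280,180:310],None,fx=1.8,fy=1.8,interpolation=3)
o=np.zeros((600,800,3),np.uint8);o[:,:560]=t;o[:j.shape[0],562:562+j.shape[1]]=j
j2=cv2.resize(s[170:275,385:500],None,fx=2,fy=2);o[260:260+j2.shape[0],562:562+j2.shape[1]]=j2
cv2.imwrite("pics/c1.png",o[:,:,::-1])
E
```

```text
lilac top [431.91913747 223.07008086] [421 213  22  21 371] [ 0.4771439  -0.33454513  0.07      ]
lilac scene [235.95714286 189.34285714] [226 182  21  16 280] [ 0.48650576 -0.332432    0.066     ]
w [ 0.518 -0.217  0.07 ]
o1 [ 0.569 -0.327  0.07 ]
o2 [ 0.382 -0.335  0.07 ]
bl [ 0.467 -0.439  0.07 ]
corner [0.697 0.2   0.091]
corner [0.648 0.051 0.091]
corner [0.418 0.132 0.091]
corner [0.465 0.28  0.091]
bar [0.575 0.042 0.09 ]
bar [0.47 0.07 0.09]
```

View pics/c1.png

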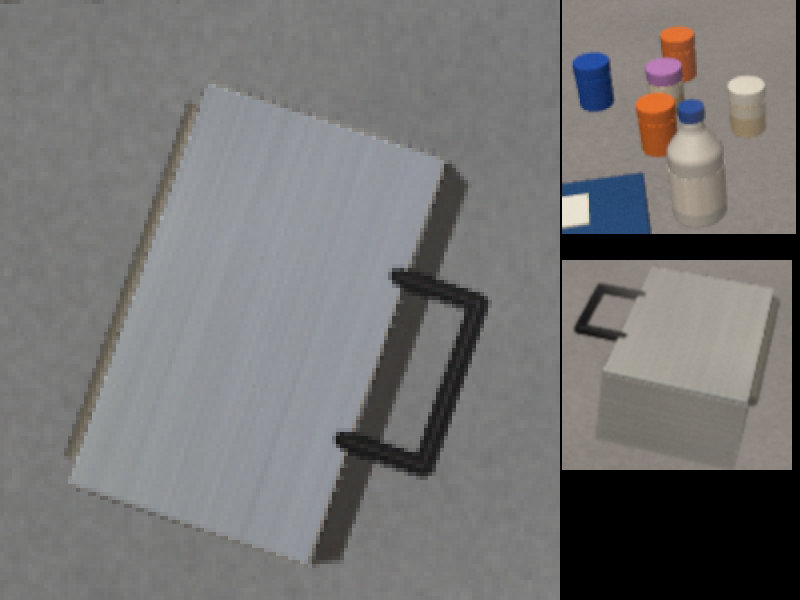

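The crop shows a single lilac-capped jar with a clear body. The lookalikes are orange, blue and white. Lid corners refined to (202,131), (261,150), (228,251), (167.5,231), and the bar runs from (270,185) to (256.5,227).

```bash
python3 - <<'E'
from h import *
from scipy.optimize import least_squares
obs=[((75,125),(202.2,131.3)),((-75,125),(261.3,150)),((-75,-125),(228,250.8)),((75,-125),(167.6,231.2))]
# local x: hinge +75 ; which sign of y: solve both
P=cams.camera_params("top")
import itertools
for s in(1,-1):
  def f(p):
    c,sn=np.cos(p[2]),np.sin(p[2]);r=[]
    for (x,y),uv in obs:
      x,y=x/1e3,s*y/1e3
      r+=list(proj("top",[p[0]+c*x-sn*y,p[1]+sn*x+c*y,.091],P)-uv)
    return r
  q=least_squares(f,[.55,.16,1.25]);print(s,q.x,q.cost,np.round(q.fun,1))
  if q.cost<20:
    c,sn=np.cos(q.x[2]),np.sin(q.x[2])
    L=lambda x,y,z:np.array([q.x[0]+c*x-sn*y,q.x[1]+sn*x+c*y,z])
    print("bar",L(-.12,0,.088),"hinge",L(.075,0,.088))
    for y in(.05,-.05):print(proj("top",L(-.12,y,.09)),proj("scene",L(-.12,y,.09)))
    for y in(.06,-.06):print("place",y,L(0,y,.007))
    for x,y in((75,125),(-75,125),(-75,-125),(75,-125)): print("sc",proj("scene",L(x/1e3,y/1e3,.091)))
E
```

```text
1 [0.5568836  0.17194719 4.37653549] 7976.556586647951 [ 60.2  18.7 -58.8 -20.1 -61.8 -20.3  59.   20.3]
-1 [0.55604122 0.17118212 1.25219128] 1.3644807469579474 [-0.4 -0.9  0.7 -0.5  0.   0.9 -0.4  0.5]
bar [0.51845217 0.05722132 0.088     ] hinge [0.57953438 0.24240761 0.088     ]
[256.70937033 226.70872083] [402.13210529 182.62047664]
[270.23579295 185.77262912] [391.493523   202.68301916]
place 0.06 [0.49906083 0.18997664 0.007     ]
place -0.06 [0.61302162 0.15238759 0.007     ]
sc [488.26983389 182.77586277]
sc [426.81836625 171.98895959]
sc [403.07478291 223.68133171]
sc [475.81024835 239.01416963]
```

Call:
arm_command(rows=[[[60,0.5,0.4,0,-0.4],[60,0.5,0.6,0,-0.4],[60,0.4,0.7,0,-0.4],[60,0.4,0.7,0,-0.4],[60,0.4,0.7,0,-0.4],[60,0.4,0.7,0,-0.4],[60,0.4,0.7,0,-0.4],[60,0.4,0.7,0,-0.4],[60,0.4,0.7,0,-0.4],[60,0.4,0.7,0,-0.4]]])

```text
t: 1.35
eef_pos: [0.4485, -0.2484, 0.2051]
tool_rot: [-0.0, 1.0, -0.013, -0.0]
contact_force: [0.7, -0.2, -0.4]
gripper_width: 0.703
grasp_force: 0.0
```

Call:
arm_command(rows=[[[60,0.2,0.7,0,-0.4],[60,0.2,0.7,0,-0.4],[60,0.2,0.7,0,-0.4],[60,0.1,0.7,0,-0.4],[60,0,0.6,0,-0.4],[60,0,0.6,0,-0.4],[60,0,0.4,0,-0.4],[60,0,0.2,0,-0.4],[60,0,0.1,0,-0.4],[60,0,0,0,-0.1]]])

```text
t: 2.6
eef_pos: [0.4898, 0.0325, 0.2051]
tool_rot: [0.0, 0.987, -0.159, -0.0]
contact_force: [0.2, 0.3, -0.5]
gripper_width: 0.703
grasp_force: 0.0
```

```bash
python3 - <<'E'
from h import *
o=get_obs();print({k:np.round(o[k],3).tolist() for k in("t","eef_pos","tool_rot","q")})
P=cams.camera_params("wrist");im=cams.read_camera("wrist");cv2.imwrite("pics/w1.png",im[:,:,::-1])
print(P)
for y in(.05,0,-.05):
  c,s=np.cos(1.2522),np.sin(1.2522);print(proj("wrist",[.556-.12*c-y*s,.1712-.12*s+y*c,.088],P))
E
```

```text
{'t': 2.6, 'eef_pos': [0.49, 0.033, 0.205], 'tool_rot': [0.0, 0.987, -0.159, -0.0], 'q': [0.073, 0.192, -0.301, 1.968, 0.068, 0.991, -2.15]}
{'K': array([[298.8389511 ,   0.        , 317.52624145],
       [  0.        , 298.8389511 , 202.57427435],
       [  0.        ,   0.        ,   1.        ]]), 'extrinsics': array([[-3.15235361e-01, -9.00317504e-01, -3.00091751e-01,
         5.65814004e-01],
       [-9.49013054e-01,  2.98745549e-01,  1.00624646e-01,
         6.58255351e-03],
       [-9.43055666e-04,  3.16511436e-01, -9.48588226e-01,
         3.73823192e-01],
       [ 0.00000000e+00,  0.00000000e+00,  0.00000000e+00,
         1.00000000e+00]])}
[285.56590961 216.98884542]
[283.7160565  168.97512088]
[281.65300557 115.42775656]
```

View pics/w1.png

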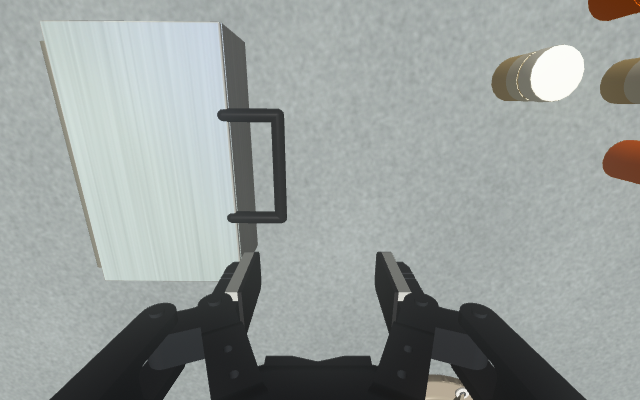

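The wrist view shows the bar centre line from (278,115) to (281,217). That is about 4 px left of and 3 px above my prediction, so the bar's middle is near (0.522, 0.060). I'll narrow the fingers, straddle the bar and check the force.

Call:
arm_command(rows=[[[30,0.2,0.16,0,0],[30,0.2,0.15,0,0],[30,0.13,0.15,0,0],[30,0,0,-0.3,0],[30,0,0,-0.4,0],[30,0,0,-0.4,0],[30,0,0,-0.4,0],[30,0,0,-0.3,0],[30,0,0,-0.25,0],[30,0,0,-0.15,0]]])

```text
t: 3.9
eef_pos: [0.5219, 0.06, 0.0725]
tool_rot: [0.0, 0.987, -0.16, -0.0]
contact_force: [-0.7, -0.4, -0.5]
gripper_width: 0.348
grasp_force: 0.0
```

```bash
python3 - <<'E'
from h import *
o=get_obs();print({k:np.round(o[k],3).tolist() for k in("t","eef_pos","contact_force","gripper_width")})
a=cams.read_camera("wrist")[150:400,150:490];b=cams.read_camera("scene")[140:260,350:510]
o=np.zeros((600,800,3),np.uint8);o[:250,:340]=a;b=cv2.resize(b,None,fx=2.7,fy=2.7);o[250:250+b.shape[0],340:340+b.shape[1]]=b
cv2.imwrite("pics/w2.png",o[:,:,::-1])
E
```

```text
{'t': 3.9, 'eef_pos': [0.522, 0.06, 0.072], 'contact_force': [-0.675, -0.389, -0.499], 'gripper_width': 0.348}
```

View pics/w2.png

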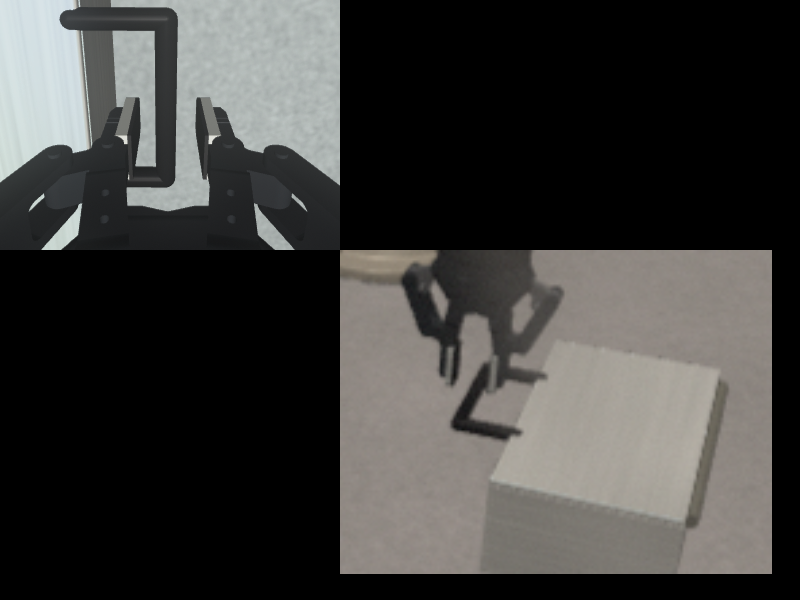

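Both fingers straddle the bar, but they look nearer its robot-side end. The bar corners are at about (315,167) and (315,328) in the full wrist picture. I'll check the offset.

```bash
python3 - <<'E'
from h import *
P=cams.camera_params("wrist")
for uv in((315,168),(315,326)):print(ray("wrist",uv,.088,P).round(4))
print(proj("wrist",[.522,.06,.091],P),proj("scene",[.522,.06,.072]),proj("scene",[.522,.06,.088]))
E
```

```text
[0.5675 0.0453 0.088 ]
[0.4721 0.0774 0.088 ]
[315.94927215 252.87624188] [397.68274908 199.69242719] [398.22715529 193.84301523]
```

Call:
arm_command(rows=[[[30,0,0,-0.1,0],[0,0,0,0,0],[0,0,0,0,0],[0,0,0,0,0],[0,0,0,0,0],[0,0,0,0,0],[0,0,0,0,0],[0,0,0,0,0],[0,0,0,0,0],[0,0,0,0,0]]], newtons=25)

```text
t: 5.25
eef_pos: [0.5231, 0.0608, 0.0684]
tool_rot: [-0.001, 0.987, -0.16, 0.001]
contact_force: [-0.7, 2.7, 5.7]
gripper_width: -0.003
grasp_force: 3.1
```

The fingers shut fully and missed the bar. I'll look at where they are.

```bash
python3 - <<'E'
from h import *
a=cams.read_camera("wrist")[130:400,150:490];b=cams.read_camera("scene")[140:260,350:510]
o=np.zeros((600,800,3),np.uint8);o[:270,:340]=a;b=cv2.resize(b,None,fx=2.7,fy=2.7,interpolation=3);o[270:270+b.shape[0],340:340+b.shape[1]]=b
c=cams.read_camera("top")[150:250,190:300];c=cv2.resize(c,None,fx=4,fy=2.6,interpolation=3);o[:260,345:785]=c
cv2.imwrite("pics/w3.png",o[:,:,::-1])
E
```

```text
(no output)
```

View pics/w3.png

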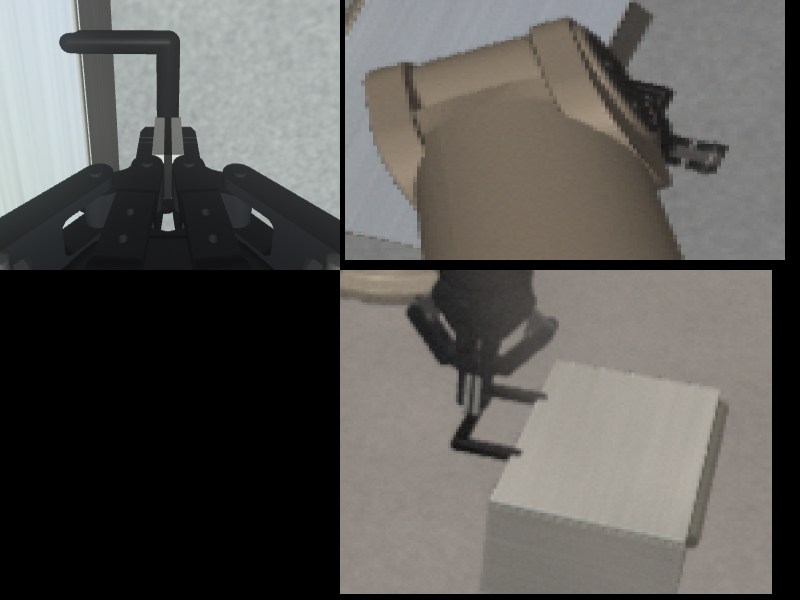

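The shut tips are resting on top of the bar (z about 0.094) while eef z reads 0.068. So the tips sit about 25 mm above the reported TCP; laterally they are fine. I'll open, go about 25 mm lower and close again.

Call:
arm_command(rows=[[[32,0,0,0.2,0],[32,0,0,0,0],[32,0,0,0,0],[32,0,0,-0.1,0],[32,0,0,-0.1,0],[32,0,0,-0.1,0],[32,0,0,-0.1,0],[32,0,0,-0.1,0],[32,0,0,-0.1,0],[32,0,0,0,0]]], newtons=25)

```text
t: 6.65
eef_pos: [0.5215, 0.0597, 0.0428]
tool_rot: [0.0, 0.987, -0.16, -0.0]
contact_force: [-0.1, -0.5, -0.5]
gripper_width: 0.374
grasp_force: 0.0
```

Call:
arm_command(rows=[[[32,0,0,-0.05,0],[32,0,0,0,0],[0,0,0,0,0],[0,0,0,0,0],[0,0,0,0,0],[0,0,0,0,0],[0,0,0,0,0],[0,0,0,0,0],[0,0,0,0,0],[0,0,0,0,0]]])

```text
t: 7.9
eef_pos: [0.5226, 0.0611, 0.0406]
tool_rot: [-0.001, 0.987, -0.159, 0.001]
contact_force: [1.5, 5.6, -1.0]
gripper_width: 0.133
grasp_force: 25.6
```

Gripped: the opening is 11.4 mm, which matches the bar. I'll work out the arc rows.

```bash
python3 -c "
import numpy as np
t=np.linspace(0,1.8,21);h=.195*(1-np.cos(t));z=.195*np.sin(t)
X=np.round(np.c_[.313*h,.95*h,z]/.06,2);print(np.round(np.diff(X,axis=0),2).tolist(),X[-1])"
```

```text
[[0.0, 0.01, 0.29], [0.02, 0.04, 0.29], [0.02, 0.06, 0.29], [0.03, 0.09, 0.27], [0.03, 0.11, 0.27], [0.04, 0.13, 0.26], [0.06, 0.15, 0.24], [0.05, 0.18, 0.23], [0.07, 0.19, 0.21], [0.06, 0.21, 0.2], [0.08, 0.22, 0.17], [0.08, 0.24, 0.15], [0.08, 0.25, 0.12], [0.09, 0.26, 0.1], [0.08, 0.27, 0.08], [0.09, 0.27, 0.05], [0.1, 0.28, 0.03], [0.09, 0.28, 0.0], [0.09, 0.28, -0.03], [0.09, 0.27, -0.05]] [1.25 3.79 3.17]
```

Call:
arm_command(rows=[[[0,0.0,0.01,0.29,0],[0,0.02,0.04,0.29,0],[0,0.02,0.06,0.29,0],[0,0.03,0.09,0.27,0],[0,0.03,0.11,0.27,0],[0,0.04,0.13,0.26,0],[0,0.06,0.15,0.24,0],[0,0.05,0.18,0.23,0],[0,0.07,0.19,0.21,0],[0,0.06,0.21,0.2,0]]])

```text
t: 9.15
eef_pos: [0.5468, 0.134, 0.192]
tool_rot: [-0.003, 0.987, -0.159, 0.002]
contact_force: [15.2, 14.8, -25.6]
gripper_width: 0.129
grasp_force: 24.5
```

The lid is halfway up. The force points inward along the radius, so I'm pulling about 3 to 4 mm outside the true arc. I'll correct by +1.5 mm forward and -3.3 mm in z.

Call:
arm_command(rows=[[[0,0.01,0.03,-0.06,0],[0,0.08,0.22,0.17,0],[0,0.08,0.24,0.14,0],[0,0.08,0.25,0.12,0],[0,0.09,0.26,0.09,0],[0,0.08,0.27,0.08,0],[0,0.09,0.27,0.05,0],[0,0.1,0.28,0.03,0],[0,0.09,0.28,0.0,0],[0,0.09,0.28,-0.03,0]]])

```text
t: 10.4
eef_pos: [0.5934, 0.2734, 0.2287]
tool_rot: [-0.0, 0.987, -0.16, 0.001]
contact_force: [5.3, -3.5, 5.3]
gripper_width: 0.128
grasp_force: 27.9
```

Call:
arm_command(rows=[[[0,0.09,0.27,-0.05,0],[0,0.02,0.07,-0.02,0],[0,0,0,0,0],[45,0,0,0,0],[45,0,0,0,0],[45,0,0,0,0],[45,0,0,0.1,0],[45,0,0,0.3,0],[45,0,0,0.5,0],[45,0,0,0.5,0]]])

```text
t: 11.65
eef_pos: [0.5988, 0.2932, 0.311]
tool_rot: [-0.0, 0.987, -0.16, 0.0]
contact_force: [-0.4, -0.2, -0.2]
gripper_width: 0.533
grasp_force: 0.0
```

Call:
arm_command(rows=[[[65,0,-0.3,0.3,0],[65,0,-0.7,0,0],[65,-0.2,-0.7,0,0],[65,-0.2,-0.7,0,0],[65,-0.2,-0.7,0,0],[65,-0.2,-0.7,0,0],[65,-0.2,-0.7,0,0],[65,-0.2,-0.7,0,0],[65,-0.2,-0.7,0,0],[65,-0.2,-0.7,0,0]]])

```text
t: 12.9
eef_pos: [0.5014, -0.1055, 0.3271]
tool_rot: [0.0, 0.987, -0.161, 0.0]
contact_force: [0.3, -0.3, -0.1]
gripper_width: 0.761
grasp_force: 0.0
```

```bash
python3 - <<'E'
from h import *
o=get_obs();print({k:np.round(o[k],3).tolist() for k in("t","eef_pos","tool_rot","contact_force","gripper_width")})
a=cams.read_camera("top");b=cams.read_camera("scene");cv2.imwrite("pics/t4r.png",a[:,:,::-1])
o=np.zeros((600,800,3),np.uint8)
o[:420,:480]=cv2.resize(a[120:260,150:310],None,fx=3,fy=3,interpolation=3)
o[:312,480:]=cv2.resize(b[120:276,370:530],None,fx=2,fy=2,interpolation=3)
o[420:600,480:800]=b[120:300,180:500]
cv2.imwrite("pics/c4.png",o[:,:,::-1])
E
```

```text
{'t': 12.9, 'eef_pos': [0.501, -0.105, 0.327], 'tool_rot': [0.0, 0.987, -0.161, 0.0], 'contact_force': [0.27, -0.289, -0.076], 'gripper_width': 0.761}
```

View pics/c4.png

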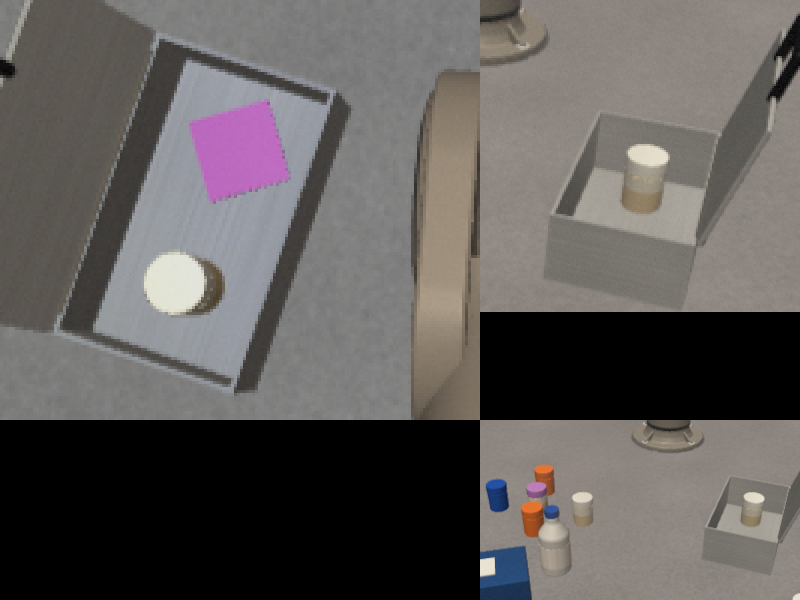

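The lid stands open. The pad is at about (230,170) in the full top picture, on the far (+x) side, and the white jar is in the other place. Next, numeric fixes for the pad and the jar.

```bash
python3 - <<'E'
from h import *
a=cv2.imread("pics/t4r.png")[:,:,::-1].copy()
lo,hi=(135,40,60),(170,255,255)
c,s=blob(a,lo,hi,(200,140,270,200));print("pad top",c,s,ray("top",c,.007))
P=cams.camera_params("wrist");w=cams.read_camera("wrist");cv2.imwrite("pics/w4r.png",w[:,:,::-1])
for z,X in((.007,(.615,.156,.007)),(.07,(.481,-.331,.07))):
  p=proj("wrist",X,P);print("pred",p)
  try:
    b=[max(0,int(p[0]-60)),max(0,int(p[1]-60)),int(p[0]+60),int(p[1]+60)];c,s=blob(w,lo,hi,b);print(c,s,ray("wrist",c,z,P))
  except Exception as e: print(e)
E
```

```text
pad top [229.28230866 169.87327478] [213 153  34  35 797] [0.61587124 0.15608485 0.007     ]
pred [137.89004729 141.26473845]
[134.32993562 139.4554721 ] [ 105  109   54   62 1864] [0.61940333 0.15996299 0.007     ]
pred [472.84906728 123.36749371]
[472.35123967 124.56942149] [ 452  107   41   37 1210] [ 0.47961624 -0.3300745   0.07      ]
```

Call:
arm_command(rows=[[[70,-0.06,-0.6,0,0],[70,-0.06,-0.8,0,0],[70,-0.06,-0.8,-0.3,0],[70,-0.06,-0.7,-0.5,0],[70,-0.06,-0.5,-0.5,0],[70,-0.06,-0.26,-0.5,0],[70,0,-0.1,-0.5,0],[70,0,0,-0.3,0],[70,0,0,-0.1,0],[70,0,0,0,0]]])

```text
t: 14.3
eef_pos: [0.4817, -0.328, 0.165]
tool_rot: [-0.0, 0.987, -0.159, 0.0]
contact_force: [0.4, 0.2, 0.4]
gripper_width: 0.819
grasp_force: 0.0
```

```bash
python3 - <<'E'
from h import *
o=get_obs();print({k:np.round(o[k],4).tolist() for k in("t","eef_pos","contact_force","gripper_width")})
lo,hi=(135,40,60),(170,255,255)
P=cams.camera_params("wrist");w=cams.read_camera("wrist");cv2.imwrite("pics/w5r.png",w[:,:,::-1])
p=proj("wrist",(.4796,-.33,.07),P);print(p)
c,s=blob(w,lo,hi);print(c,s,ray("wrist",c,.07,P),ray("wrist",c,.066,P))
E
```

```text
{'t': 14.3, 'eef_pos': [0.4817, -0.328, 0.165], 'contact_force': [0.3561, 0.1882, 0.406], 'gripper_width': 0.8192}
[319.88400917 196.15091406]
[324.53745645 194.21733449] [ 298  167   54   55 2296] [ 0.48002103 -0.33465548  0.07      ] [ 0.47884691 -0.33436321  0.066     ]
```

View pics/w5r.png

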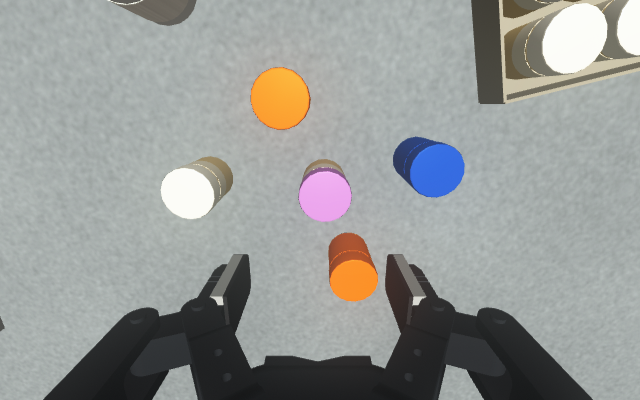

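The wrist view puts the lilac cap at (324,194), orange at (280,98) and (353,270), white at (190,190) and blue at (430,168). The jar lies about 6 mm right of the hand's centre line. I'll correct for that and descend.

Call:
arm_command(rows=[[[70,-0.04,-0.11,0,0],[70,0,0,-0.3,0],[70,0,0,-0.4,0],[70,0,0,-0.4,0],[70,0,0,-0.3,0],[70,0,0,-0.3,0],[70,0,0,-0.3,0],[70,0,0,-0.2,0],[70,0,0,-0.1,0],[70,0,0,0,0]]])

```text
t: 15.6
eef_pos: [0.4787, -0.3351, 0.0263]
tool_rot: [-0.0, 0.987, -0.16, -0.0]
contact_force: [0.6, 0.2, -0.4]
gripper_width: 0.821
grasp_force: 0.0
```

```bash
python3 - <<'E'
from h import *
o=get_obs();print({k:np.round(o[k],4).tolist() for k in("t","eef_pos","contact_force","gripper_width")})
lo,hi=(135,40,60),(170,255,255)
P=cams.camera_params("wrist");w=cams.read_camera("wrist");s=cams.read_camera("scene")
c,st=blob(w,lo,hi);print(c,st,ray("wrist",c,.07,P))
o=np.zeros((400,800,3),np.uint8);o[:250,:400]=w[150:,120:520];o[:400,400:]=cv2.resize(s[120:240,175:295],(400,400),interpolation=3);cv2.imwrite("pics/c6.png",o[:,:,::-1])
E
```

```text
{'t': 15.6, 'eef_pos': [0.4787, -0.3351, 0.0263], 'contact_force': [0.5877, 0.2138, -0.4315], 'gripper_width': 0.8206}
[315.41620829 271.77264393] [ 265  220  102  103 8181] [ 0.48231987 -0.33582254  0.07      ]
```

View pics/c6.png

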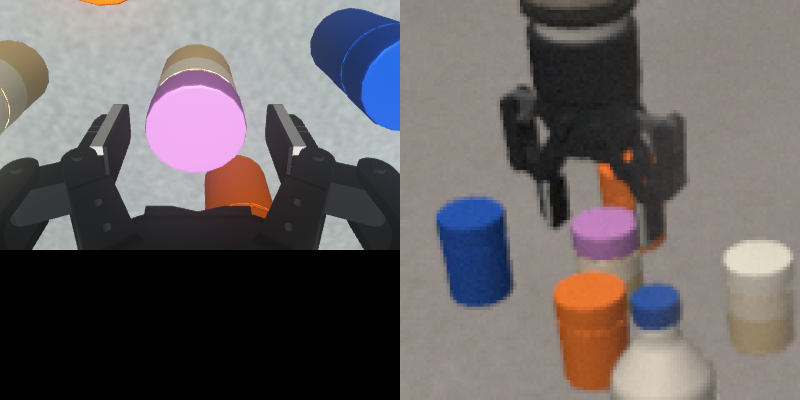

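The jar is centred between the fingers (cap at wrist (316,272)). I'll lower a further 22 mm and grip.

Call:
arm_command(rows=[[[70,0.03,-0.01,-0.1,0],[70,0,0,-0.1,0],[70,0,0,-0.1,0],[70,0,0,-0.07,0],[30,0,0,0,0],[30,0,0,0,0],[30,0,0,0,0],[30,0,0,0,0],[30,0,0,0,0],[30,0,0,0,0]]], newtons=30)

```text
t: 16.95
eef_pos: [0.4805, -0.3357, 0.0043]
tool_rot: [0.0, 0.987, -0.16, 0.0]
contact_force: [-0.3, 0.1, -0.6]
gripper_width: 0.576
grasp_force: 31.2
```

Call:
arm_command(rows=[[[30,0,0,0.2,0],[30,0,0,0.5,0],[30,0,0,0.6,0],[30,0,0,0.6,0],[30,0,0.2,0.5,0],[30,0,0.5,0.03,0],[30,0,0.6,0,0],[30,0,0.6,0,0],[30,0,0.6,0,0],[30,0,0.6,0,0]]])

```text
t: 18.2
eef_pos: [0.4806, -0.1486, 0.151]
tool_rot: [0.0, 0.987, -0.16, 0.001]
contact_force: [0.5, -0.0, -0.7]
gripper_width: 0.576
grasp_force: 31.4
```

Call:
arm_command(rows=[[[30,0.1,0.6,0,0],[30,0.2,0.6,0,0],[30,0.2,0.6,0,0],[30,0.2,0.6,0,0],[30,0.2,0.6,0,0],[30,0.2,0.6,0,0],[30,0.1,0.4,0,0],[30,0.1,0.2,0,0],[30,0,0,0,0],[30,0,0,0,0]]])

```text
t: 19.45
eef_pos: [0.5584, 0.1006, 0.1501]
tool_rot: [0.0, 0.987, -0.161, -0.0]
contact_force: [0.5, -0.6, -1.1]
gripper_width: 0.577
grasp_force: 31.4
```

```bash
python3 - <<'E'
from h import *
o=get_obs();print({k:np.round(o[k],4).tolist() for k in("t","eef_pos","contact_force","gripper_width","grasp_force")})
P=cams.camera_params("wrist");w=cams.read_camera("wrist");cv2.imwrite("pics/w7.png",w[:,:,::-1])
print(proj("wrist",(.6194,.16,.007),P))
E
```

```text
{'t': 19.45, 'eef_pos': [0.5584, 0.1006, 0.1501], 'contact_force': [0.4709, -0.6381, -1.1199], 'gripper_width': 0.5767, 'grasp_force': 31.4146}
[243.84609305 145.03301006]
```

View pics/w7.png

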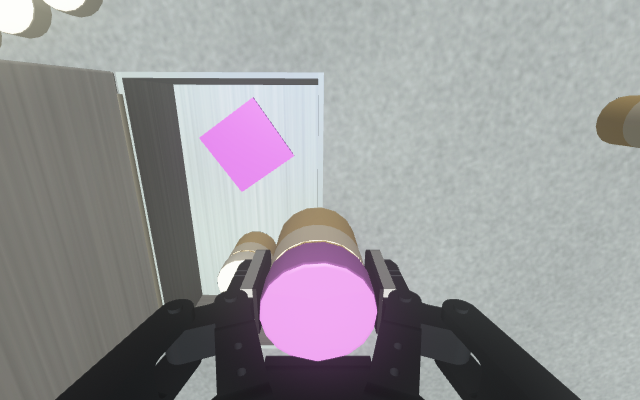

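The pad corners are at (254,97), (294,155), (242,191) and (200,138), with the centre at about (248,147). The held jar's cap-top circle is centred at about (318,310).

```bash
python3 - <<'E'
from h import *
P=cams.camera_params("wrist");e=get_obs()["eef_pos"]
p=ray("wrist",(247.7,146.7),.007,P);w=cv2.imread("pics/w7.png")[:,:,::-1].copy()
j=ray("wrist",(318,311),e[2]+.0657,P)
print("pad",p,"jar",j,"eef",e,"shift units",(p-j)[:2]/.06,"eef shift",(p-e)[:2]/.06)
c,s=np.cos(1.252),np.sin(1.252)
print("box-frame corners", [ray("wrist",q,.085,P).round(4) for q in((119,73),(323,73))])
E
```

```text
pad [0.61654779 0.15683117 0.007     ] jar [0.5567711  0.10035154 0.2158298 ] eef [0.55833742 0.10060271 0.1501298 ] shift units [0.99627826 0.9413272 ] eef shift [0.97017283 0.93714102]
box-frame corners [array([0.6992, 0.2038, 0.085 ]), array([0.6524, 0.0643, 0.085 ])]
```

Call:
arm_command(rows=[[[30,0.3,0.3,0,0],[30,0.4,0.4,0,0],[30,0.28,0.24,0,0],[30,0,0,0,0],[30,0,0,-0.2,0],[30,0,0,-0.3,0],[30,0,0,-0.3,0],[30,0,0,-0.2,0],[30,0,0,0,0],[30,0,0,0,0]]])

```text
t: 20.75
eef_pos: [0.6177, 0.1589, 0.0905]
tool_rot: [-0.0, 0.987, -0.16, 0.0]
contact_force: [-0.2, 1.2, -0.9]
gripper_width: 0.578
grasp_force: 31.5
```

```bash
python3 - <<'E'
from h import *
o=get_obs();print({k:np.round(o[k],4).tolist() for k in("t","eef_pos","contact_force")})
w=cams.read_camera("wrist");s=cams.read_camera("scene");t=cams.read_camera("top")
o=np.zeros((600,800,3),np.uint8);o[:400,:400]=w[:,120:520];o[:400,400:]=cv2.resize(s[110:270,380:540],(400,400),interpolation=3);o[400:,:320]=cv2.resize(t[120:220,160:320],(320,200));cv2.imwrite("pics/c8.png",o[:,:,::-1])
E
```

```text
{'t': 20.75, 'eef_pos': [0.6177, 0.1589, 0.0905], 'contact_force': [-0.1762, 1.218, -0.8813]}
```

View pics/c8.png

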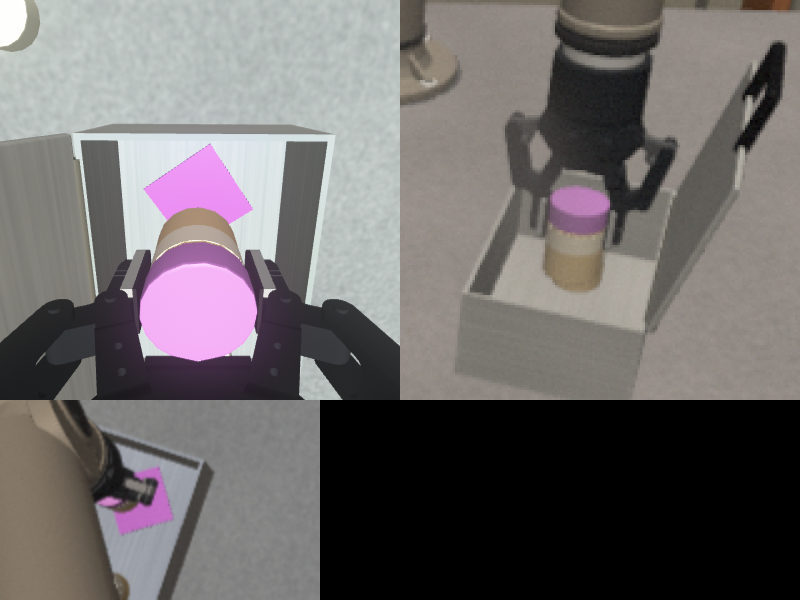

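The wrist view shows the pad corners at (330,144), (372,208) and (265,190), with the jar laterally in line with the pad centre. One check along the other direction.

```bash
python3 - <<'E'
from h import *
P=cams.camera_params("wrist")
a,b,c=[ray("wrist",q,.007,P) for q in((330,144),(372,208),(265,190))]
m=(b+c)/2;print(m,np.linalg.norm(b-a),np.linalg.norm(c-a),"jar",ray("wrist",(318.5,311),.0905+.0657,P))
E
```

```text
[0.61677769 0.1575183  0.007     ] 0.06849718582367657 0.06933358949025945 jar [0.61586352 0.15848579 0.1562    ]
```

The jar is within about 1 mm of the pad centre. I'll descend, slowing at the end.

Call:
arm_command(rows=[[[30,0,0,-0.2,0],[30,0,0,-0.25,0],[30,0,0,-0.25,0],[30,0,0,-0.2,0],[30,0,0,-0.15,0],[30,0,0,-0.1,0],[30,0,0,-0.05,0],[30,0,0,-0.03,0],[30,0,0,-0.03,0],[30,0,0,0,0]]])

```text
t: 22.15
eef_pos: [0.6174, 0.1587, 0.0146]
tool_rot: [-0.0, 0.987, -0.16, 0.0]
contact_force: [-0.2, -0.1, -0.7]
gripper_width: 0.575
grasp_force: 31.5
```

Call:
arm_command(rows=[[[30,0,0,-0.02,0],[30,0,0,-0.02,0],[30,0,0,-0.01,0],[30,0,0,-0.01,0],[30,0,0,0,0],[30,0,0,0,0],[30,0,0,0,0],[30,0,0,0,0],[30,0,0,0,0],[30,0,0,0,0]]])

```text
t: 23.4
eef_pos: [0.6175, 0.1587, 0.0111]
tool_rot: [-0.0, 0.987, -0.16, 0.0]
contact_force: [-1.4, -0.5, 2.6]
gripper_width: 0.578
grasp_force: 31.7
```

The jar is seated (about 3 N upward). Release, then rise straight up.

Call:
arm_command(rows=[[[54,0,0,0,0],[58,0,0,0,0],[66,0,0,0,0],[66,0,0,0,0],[66,0,0,0.1,0],[66,0,0,0.2,0],[66,0,0,0.3,0],[66,0,0,0.5,0],[66,0,0,0.5,0],[66,0,0,0.5,0]]])

```text
t: 24.65
eef_pos: [0.6176, 0.1588, 0.1395]
tool_rot: [-0.0, 0.987, -0.16, 0.001]
contact_force: [0.1, -0.3, -0.9]
gripper_width: 0.773
grasp_force: 0.0
```

Call:
arm_command(rows=[[[66,0,0,0.5,0],[66,0,-0.3,0.5,0],[66,-0.1,-0.7,0,0],[66,-0.1,-0.7,0,0],[66,-0.1,-0.7,0,0],[66,-0.1,-0.7,0,0],[66,-0.1,-0.7,0,0],[66,0,-0.5,0,0],[66,0,-0.2,0,0],[66,0,0,0,0]]])

```text
t: 25.9
eef_pos: [0.5875, -0.1113, 0.1976]
tool_rot: [-0.0, 0.987, -0.16, 0.0]
contact_force: [-0.7, 1.2, 0.2]
gripper_width: 0.771
grasp_force: 0.0
```

```bash
python3 - <<'E'
from h import *
t=cams.read_camera("top");s=cams.read_camera("scene")
o=np.zeros((600,800,3),np.uint8);o[:400,:400]=cv2.resize(t[120:260,150:290],(400,400),interpolation=3);o[:400,400:]=cv2.resize(s[110:270,380:540],(400,400),interpolation=3);o[400:,:400]=s[110:310,170:570];cv2.imwrite("pics/c9.png",o[:,:,::-1])
E
```

```text
(no output)
```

View pics/c9.png

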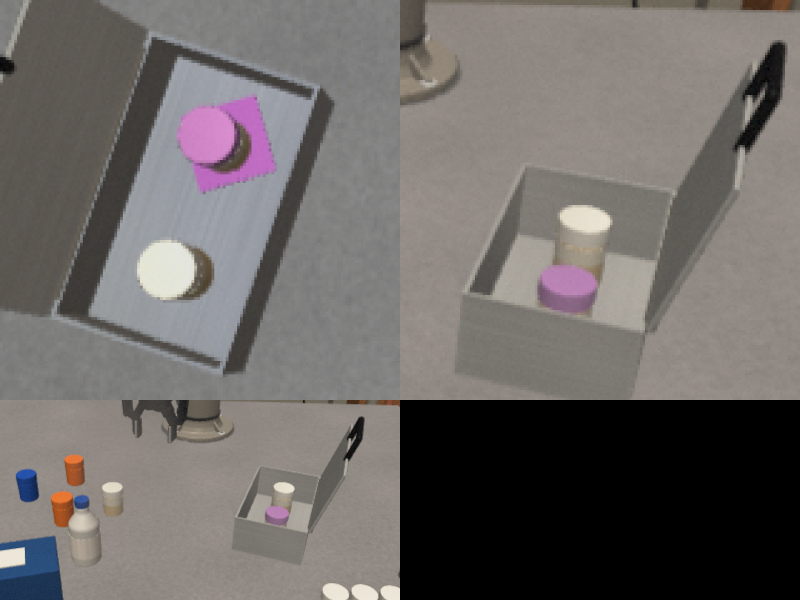

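The jar stands on the pad (cap at about (223,168) in the top picture), the lid is open and the others are untouched. One centring check in the top view, then hand in if it is good.

```bash
python3 - <<'E'
from h import *
from station import job
d=(ray("top",(222.8,167.6),.077)-ray("top",(229.28,169.87),.007))[:2];print(d)
if np.linalg.norm(d)<.008: print(job.hand_in())
E
```

```text
[-4.28917541e-03  2.68982365e-07]
the job is handed in; nothing more can be done
None
```

The lid is open and staying up by itself, the lilac-capped jar stands upright on the lilac pad about 4 mm from its centre in the top view, the other jars and the flask are where they stood, and the job is handed in.

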